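Strike a maker's mark with the spring-hammer press

ROBOT

A 6-joint arm with a two-finger parallel gripper is mounted at the origin on the work surface. World frame = base frame: x ahead of the robot, y to its left, z up, the work surface at z = 0. Lengths are in m, angles in rad, forces in N, time in s.
With the tool pointing down it reaches from about 0.35 to 0.975 m from the base axis. Payload 4.9 kg.
Tool frame: the origin (TCP) lies on the centre line of the jaws, within the pads' length; the fingertips stand ctrl.nose_length ahead of it and the grasp point (between the pads) lies 2 mm behind it (ctrl.nose_length is the distance from the TCP to the fingertips, in m); z points along the fingers, y is the direction in which the jaws open and shut (so a half turn about z gives the same grasp; the last joint's range is limited). The gripper opens to 85 mm and grips with 20 to 120 N. Pads are 22 mm wide; open, the fingers measure 114 mm over their backs; the gripper's body (76 mm by 85 mm) begins 54 mm behind the grasp point. The pads swing forward as they close: fully open they stand 13 mm farther back than shut.
Start: joints at [-0.119, 0.053, 1.613, -0, 1.476, -0.119], TCP at [0.625, 0, 0.217] pointing down, gripper open.
Joint ranges: [-3.01, 3.01], [-1.01, 2.22], [0.06, 2.58], [-1.02, 4.17], [0.09, 2.62], [-3.14, 3.14]. Speed limits (rad/s): [2.57, 2.57, 3.14, 3.14, 3.14, 3.14].

INTERFACE

Orientations are given as a rotation vector (axis times angle).
In Python, from station import sensors, get_image, order, ctrl gives the robot as it stands.
- The arm moves only by the tool move_arm, never from a script. Its argument "increments" is a list of rows, each a list of 5 numbers: the shift along the tool's x, y, z in cm, then the turn about the tool's z in degrees, then the finger opening in cm, from 0 to 8.54. In form: [[dx, dy, dz, twist, gripper], ...]. A call has 1 to 5 rows; each row is the pose to reach, as a shift and turn from the pose commanded when the call began, along the tool's axes at that moment; what a row does not reach only later rows make up. A row lasts 1/8 s, in which the tool goes at most 62.5 mm and 10.7 degrees, less where a joint would pass 70% of its speed; a pose out of reach is approached as far as the arm can. A call with a gripper value outside its range is refused whole. The fingers move at their own pace and stop on an object; "newtons" is the grip in N (left out, the last holds). Time passes only in rows, so rows that repeat a pose let the fingers close. It gives the time, the measured TCP pose, the force and the opening at its end, in the units of the state.
- sensors.get_obs(): the state, without advancing time (a new reading comes with each control period).
- get_image(name): name is "scene" or "side" or "wrist"; returns a dict with "image" (480x640x3 uint8, red, green, blue), "K" (3x3 intrinsics, pixels), "R" (3x3) and "t" (3): a world point X has camera coordinates R X + t. Camera axes: x right, y down, z forward; pixel columns grow to the right and rows downward; lengths in m; the calibration is good to about 2 mm. A picture is of the moment at which its call begins. There is no depth.
- order.finish_job(): hands the job in, once; it reports no verdict.
The state is a dict: "t": time; "q": joint angles; "dq": joint speeds; "effort": joint torques, N m; "tool_pos": TCP position; "tool_rot": TCP orientation; "contact_force": force on the tool from outside, world axes, zero at the start; "wrist_torque": the same for the moment, N m; "opening": finger opening in m.
Only numpy, scipy, OpenCV 4.12 (cv2) and the standard library are available. Lean on these libraries where they do the work, as an engineer would, in place of code of your own. Each camera call takes 0.05 s, during which the arm holds its last target.

TASK

On the goldsmith's bench, use the small spring-hammer press to mark the silver blank already under its punch: push the red cocking pad down until the sear hook catches and let go, so that the hammer stays cocked, then press the blue trigger pad to let the hammer strike. Take your hand off and leave the hammer down on the punch; do not shove or knock over the glass jar, the white tub or the wooden bur stand.

Things in the scene. Friction and masses are not known exactly. Their poses are not given: they have to be found in the camera images.
- cocking_pad (a point): Centre of the top of the red cocking pad (44 mm wide, 40 long), on the tail of the press's seesaw hammer arm. At rest 134 mm above the bench, sloping 26 degrees, higher towards the trigger. Push it straight down 56 to 64 mm (6 to 15 N; catches at 51, hard stop at 66 to 72), then let it up: a brass hook holds it 51 mm below rest. It drifts 14 mm towards the trigger. When tripped it flies back up.
- trigger_pad (a point): Centre of the top of the flat blue trigger pad (40 mm wide, 36 long), 84 mm above the bench, 118 mm horizontally from the resting red pad; the line red to blue is the length of the press, away from the hammer. Push it straight down 17 to 24 mm (2 to 8 N): it frees the cocked hammer after 8 to 15 mm, hard stop at 26; it springs back. The brass hook between the pads is 103 mm tall.
- hammer_arm (a joint): Angle of the steel hammer arm, rad: 0 = hammer down on the punch, red pad up; grows as the red pad goes down and the hammer rises. Held by the hook at about 0.62, hard stop 0.88. A spring always drives it back to 0.
- trigger (a joint): Angle of the blue trigger pad with its brass hook, rad: 0 = at rest; grows as the blue pad is pushed down, or while the arm's pin shoves the hook aside during cocking; hard stop 0.40. A light spring returns it to 0.
- jar: Bystander: glass jar with a steel cap, 54 mm across, 60 mm tall, loose on the bench 100 to 200 mm from the press's middle line; origin at the centre of its underside, z up. Leave it where it stands.
- tub: Bystander: white plastic tub with a white cap, 62 mm across, 55 mm tall, loose on the bench beside the press; origin at the centre of its underside, z up. Leave it where it stands.
- bur_stand: Bystander: round wooden stand, 80 mm across and 44 mm tall, with small steel burs sticking up to 75 mm; loose on the bench beside the press; origin at the centre of its underside, z up. Leave it where it stands.

How it is judged:
On the way, in this order (a step that is already met when the one before it is completed fails the run):
1. the hammer arm is cocked and held by the hook alone, the gripper off the red pad (value of joint hammer_arm above 0.5 rad and value of joint trigger below 0.08 rad and distance between the grasp point and cocking_pad above 0.05 m), for 0.2 s.
2. the trigger has let the hammer come down on the punch (value of joint hammer_arm below 0.06 rad), for 0.1 s.
At the end, for the whole second after the job is handed in: After having been cocked on its hook and released by the trigger, the hammer arm is down on the punch (hammer_arm below 0.06 rad), the trigger is back at rest (below 0.06 rad), and jar, tub and bur stand are at rest within 30 mm of where they stood (value of joint each of hammer_arm, trigger below 0.06 rad and linear speed of each of jar, tub, bur_stand below 0.03 m/s); the robot touches nothing.
It fails at once if the jar is shoved more than 30 mm or knocked over (distance of jar from where it was at the start of the episode above 0.03 m).
It fails at once if the tub is shoved more than 30 mm or knocked over (distance of tub from where it was at the start of the episode above 0.03 m).
It fails at once if the bur stand is shoved more than 30 mm or knocked over (distance of bur_stand from where it was at the start of the episode above 0.03 m).
It also fails if it takes over 35 s, if anything falls off the work surface, if the arm or the gripper's body presses on something with over 40 N, if the wrist force passes 120 N, or if a joint passes its speed limit or range.

## Working session

There is one attempt and no reset: what is moved stays moved. The work goes in short steps, Python scripts to look and compute and a tool call to move; the robot and the scene stay as the last step left them, time stands still between calls to the robot, and variables do not carry over. Pictures are saved under pics/ and viewed, and the job is handed in when it is done.

Besides the shell and the picture viewer there is one more tool, called after "Call:" by a JSON object that holds its "method" and its "body", one argument or row to a line. move_arm: Moves the arm, as the interface text tells. Its arguments: {"type":"object","properties":{"increments":{"type":"array"},"newtons":{"type":"number"}},"required":["increments"]}

```bash
mkdir -p pics; ls; python3 - <<'E'
from station import sensors,get_image,ctrl
import cv2
print(ctrl.nose_length, sensors.get_obs())
for n in("scene","side","wrist"):
    d=get_image(n); cv2.imwrite(f"pics/{n}0.png",d["image"][:,:,::-1]); print(n,d["K"].round(1).tolist(),(-d["R"].T@d["t"]).round(3),d["R"].round(3).tolist())
E
```

```text
pics
0.017 {'t': 0.0, 'q': array([-1.18972182e-01,  5.33753193e-02,  1.61430328e+00, -5.72876075e-06,
        1.47596420e+00, -1.18977672e-01]), 'dq': array([-1.56356463e-03, -1.30843392e-03, -6.59211835e-04, -1.61815424e-03,
       -1.37169042e-03, -2.69922377e-05]), 'effort': array([ 2.70554956e-04, -3.93670499e+01, -3.70175600e+01, -1.62778279e-04,
        6.93513779e-03, -6.06393527e-06]), 'tool_pos': array([6.24353026e-01, 9.34505785e-05, 2.15546044e-01]), 'tool_rot': array([-2.22029732e+00, -2.22031072e+00,  1.99677118e-03]), 'contact_force': array([ 0.55240024, -0.15145446, -0.53211195]), 'wrist_torque': array([ 0.01784834, -0.0053627 ,  0.03600838]), 'opening': 0.08536988798117381}
scene [[537.2, 0.0, 311.1], [0.0, 537.2, 239.6], [0.0, 0.0, 1.0]] [ 1.166 -0.151  0.733] [[0.217, 0.976, -0.005], [0.705, -0.16, -0.691], [-0.675, 0.146, -0.723]]
side [[451.7, 0.0, 306.9], [0.0, 451.7, 242.9], [0.0, 0.0, 1.0]] [0.268 0.309 0.561] [[-0.735, -0.678, -0.013], [-0.453, 0.505, -0.734], [0.505, -0.534, -0.679]]
wrist [[358.8, 0.0, 325.3], [0.0, 358.8, 238.1], [0.0, 0.0, 1.0]] [0.625 0.069 0.372] [[1.0, -0.0, -0.001], [-0.0, -0.961, 0.276], [-0.001, -0.276, -0.961]]
```

View pics/scene0.png

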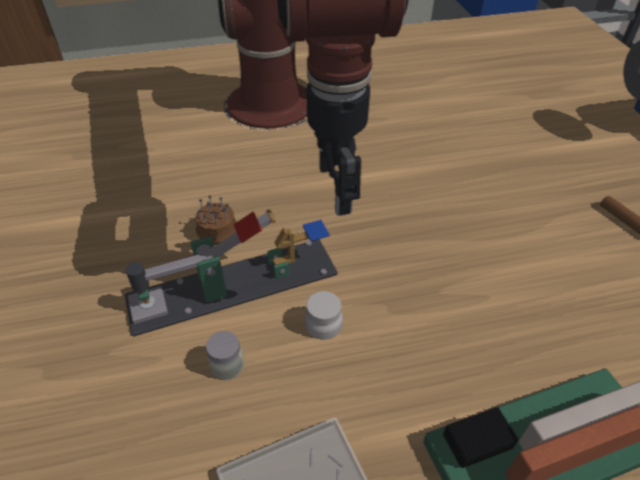

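View pics/side0.png

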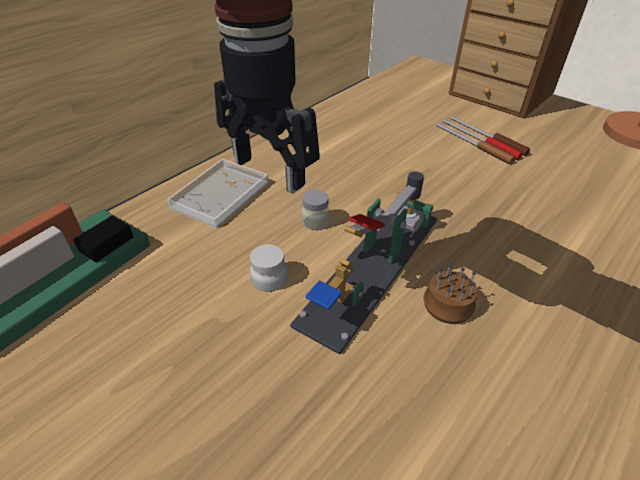

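View pics/wrist0.png

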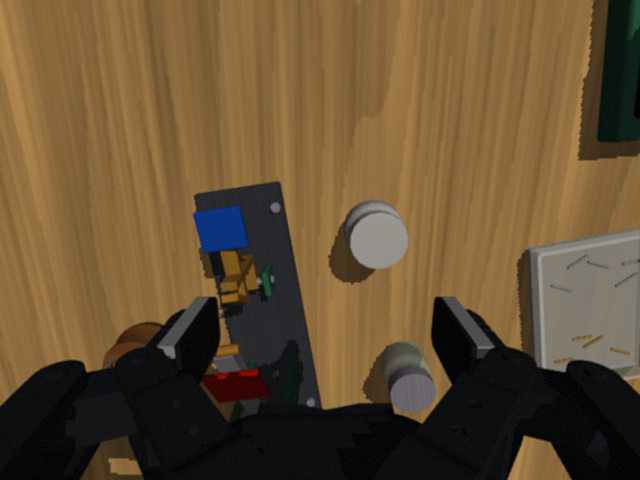

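The press lies on the robot's right: the red pad is at scene (248,228) and side (366,222), and the blue pad at scene (317,230) and side (322,294). The tub is at scene (324,315), the jar at (224,355) and the bur stand at (213,225).

```bash
cat > h.py <<'E'
import numpy as np,cv2
from station import sensors,get_image,ctrl
def cent(im,c,n=None):
    hsv=cv2.cvtColor(im,cv2.COLOR_RGB2HSV); h,s,v=[hsv[...,i].astype(int) for i in range(3)]
    if c=='red': m=((h<5)|(h>174))&(s>190)&(v>70)
    else: m=(abs(h-112)<10)&(s>180)&(v>80)
    m=m.astype(np.uint8); k,l,st,ce=cv2.connectedComponentsWithStats(m)
    return [(st[i].tolist(),ce[i].round(1)) for i in range(1,k) if st[i][4]>60]
def ray(d,p):
    o=-d["R"].T@d["t"]; v=d["R"].T@np.linalg.inv(d["K"])@np.array([p[0],p[1],1.]); return o,v/np.linalg.norm(v)
def plane(d,p,z):
    o,v=ray(d,p); return o+v*(z-o[2])/v[2]
def tri(a,b):
    (o,v),(q,w)=a,b
    st=np.linalg.lstsq(np.stack([v,-w],1),q-o,rcond=None)[0]
    x,y=o+v*st[0],q+w*st[1]; return (x+y)/2,np.linalg.norm(x-y)
E
python3 - <<'E'
from h import *
D={n:get_image(n) for n in("scene","side","wrist")}
for c,z in(("red",.134),("blue",.084)):
    for n,d in D.items():
        for st,ce in cent(d["image"],c): print(c,n,st,ce,plane(d,ce,z).round(4))
for nm,p,z in(("tub",(324,304),.055),("jar",(223,344),.06),("bur",(215,218),.044)): print(nm,plane(D["scene"],p,z).round(3))
for nm,p,z in(("tub",(267,258),.055),("jar",(315,200),.06),("bur",(452,290),.044)): print(nm,plane(D["side"],p,z).round(3))
for n,p in(("scene",(127,305)),("scene",(134,330)),("scene",(336,272)),("side",(292,322)),("side",(342,348))): print(n,plane(D[n],p,.01).round(3))
E
```

```text
red side [486, 137, 36, 22, 234] [504.1 147. ] [ 0.494  -0.4473  0.134 ]
red side [349, 217, 36, 13, 110] [365.3 223.8] [ 0.5496 -0.1134  0.134 ]
red wrist [216, 368, 43, 11, 213] [238.  372.9] [ 0.5576 -0.1078  0.134 ]
blue side [306, 281, 36, 28, 553] [323.4 294.7] [ 0.5337 -0.0036  0.084 ]
blue wrist [194, 206, 54, 46, 1920] [220.7 228.6] [ 0.5384 -0.0052  0.084 ]
tub [ 0.674 -0.025  0.055]
jar [ 0.716 -0.186  0.06 ]
bur [ 0.43  -0.173  0.044]
tub [ 0.667 -0.02   0.055]
jar [ 0.707 -0.179  0.06 ]
bur [ 0.418 -0.166  0.044]
scene [ 0.571 -0.337  0.01 ]
scene [ 0.625 -0.326  0.01 ]
scene [0.578 0.021 0.01 ]
side [0.575 0.02  0.01 ]
side [0.489 0.005 0.01 ]
```

```bash
python3 - <<'E'
from h import *
D={n:get_image(n) for n in("scene","side","wrist")}
def cent2(im,c,box):
    x0,y0,x1,y1=box; r,g,b=[im[y0:y1,x0:x1,i].astype(int) for i in range(3)]
    m=((r>2.2*g+10)&(r>2.2*b)&(r>60)) if c=='red' else ((b>1.8*g)&(b>2*r)&(b>50))
    k,l,st,ce=cv2.connectedComponentsWithStats(m.astype(np.uint8)); i=1+st[1:,4].argmax()
    mm=(l==i).astype(np.uint8); cn=cv2.findContours(mm,0,2)[0][0]
    q=cv2.boxPoints(cv2.minAreaRect(cn))+[x0,y0]
    ap=cv2.approxPolyDP(cn,3,True)[:,0]+[x0,y0]
    return ce[i]+[x0,y0],st[i],ap.tolist()
B={"scene":{"red":(225,205,272,250),"blue":(295,215,340,250)},"side":{"red":(340,205,395,235),"blue":(295,275,350,315)},"wrist":{"red":(190,350,290,415),"blue":(180,190,260,270)}}
R={}
for c,z in(("red",.134),("blue",.084)):
    for n,d in D.items():
        ce,st,ap=cent2(d["image"],c,B[n][c]); R[n]=ray(d,ce); print(c,n,ce.round(1),st.tolist(),ap,plane(d,ce,z).round(4))
    for a,b in(("scene","side"),("scene","wrist"),("side","wrist")): x,e=tri(R[a],R[b]);print(c,a,b,x.round(4),round(e,4))
a=cv2.resize(D["scene"]["image"][190:340,110:350],None,fx=3,fy=3)[:,:,::-1]; cv2.imwrite("pics/crop.png",a)
a=cv2.resize(D["side"]["image"][160:360,280:500],None,fx=3,fy=3)[:,:,::-1]; cv2.imwrite("pics/crop2.png",a)
E
```

```text
red scene [247.2 227.1] [10, 9, 26, 27, 402] [[253, 214], [235, 224], [241, 240], [260, 229]] [ 0.5582 -0.1225  0.134 ]
red side [366.8 221.9] [9, 10, 36, 15, 279] [[349, 217], [372, 229], [384, 224], [362, 215]] [ 0.5505 -0.1183  0.134 ]
red wrist [237.  373.1] [24, 18, 45, 11, 284] [[258, 371], [251, 368], [214, 373], [216, 378], [256, 375]] [ 0.557  -0.1083  0.134 ]
red scene side [ 0.5535 -0.1224  0.1296] 0.0005
red scene wrist [ 0.551  -0.1201  0.1228] 0.0071
red side wrist [ 0.5536 -0.1181  0.1281] 0.0089
blue scene [315.5 230.1] [9, 6, 24, 19, 279] [[320, 221], [304, 226], [311, 239], [327, 234]] [ 0.5405 -0.0079  0.084 ]
blue side [323.4 294.7] [11, 6, 36, 28, 577] [[319, 281], [306, 297], [329, 308], [341, 292]] [ 0.5337 -0.0036  0.084 ]
blue wrist [220.5 228.5] [13, 15, 55, 48, 1990] [[239, 206], [193, 214], [202, 251], [247, 245]] [ 0.5385 -0.0053  0.084 ]
blue scene side [ 0.5362 -0.0068  0.0794] 0.0003
blue scene wrist [ 0.537  -0.0067  0.0799] 0.0008
blue side wrist [ 0.5367 -0.0069  0.0786] 0.0005
```

View pics/crop.png

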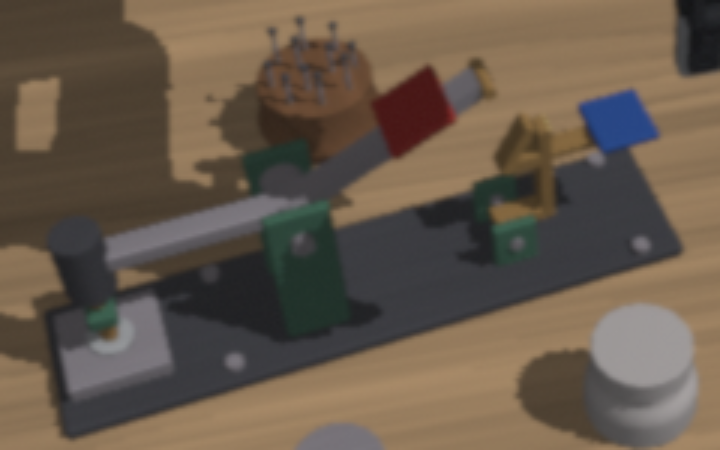

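View pics/crop2.png

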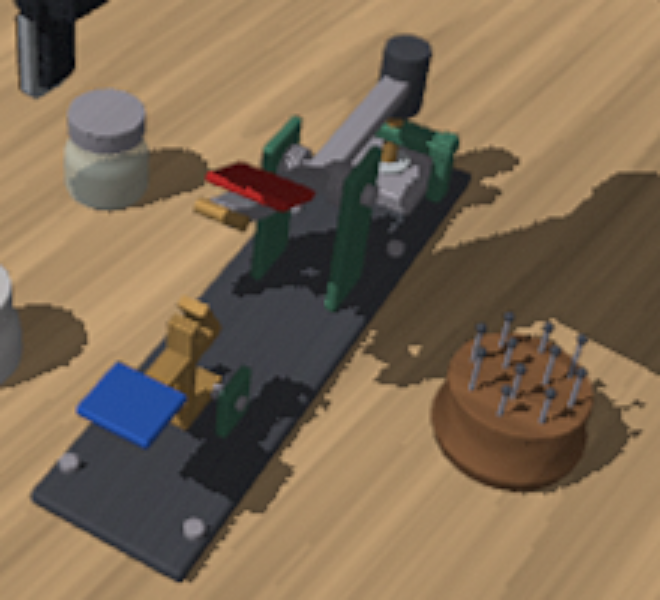

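Call:
{"method": "move_arm", "body": {
  "increments": [
    [-4, -2.4, 0, 0, 0],
    [-8, -4.8, 0, 0, 0],
    [-11.9, -7.1, 0, 0, 0],
    [-11.9, -7.1, 0, 0, 0],
    [-11.9, -7.1, 0, 0, 0]
  ],
  "newtons": 40
}}

```text
t: 1.08
tool_pos: [0.5542, -0.1188, 0.217]
tool_rot: [2.222, 2.221, 0.001]
contact_force: [0.1, -0.4, -0.5]
opening: -0.0002
```

```bash
python3 - <<'E'
from h import *
print(ctrl.nose_length); o=sensors.get_obs(); print(o["t"],o["tool_pos"],o["tool_rot"],o["opening"],o["contact_force"])
D={n:get_image(n) for n in("scene","side","wrist")}
s=D["scene"]["image"][100:350,110:390]; a=D["side"]["image"][60:360,240:520]
cv2.imwrite("pics/c1.png",np.hstack([cv2.resize(s,(400,357)),cv2.resize(a,(333,357))])[:,:,::-1]); cv2.imwrite("pics/w1.png",D["wrist"]["image"][:,:,::-1])
E
```

```text
0.017
1.075 [ 0.55416762 -0.11882877  0.2169702 ] [2.22173100e+00 2.22097783e+00 8.45207084e-04] -0.00019278632752727602 [ 0.06867636 -0.3742814  -0.46145045]
```

View pics/c1.png

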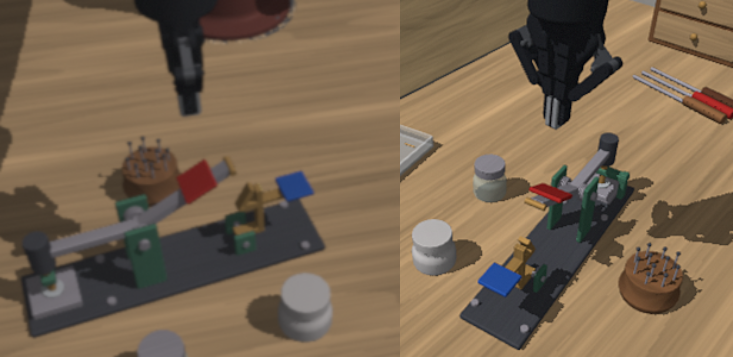

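View pics/w1.png

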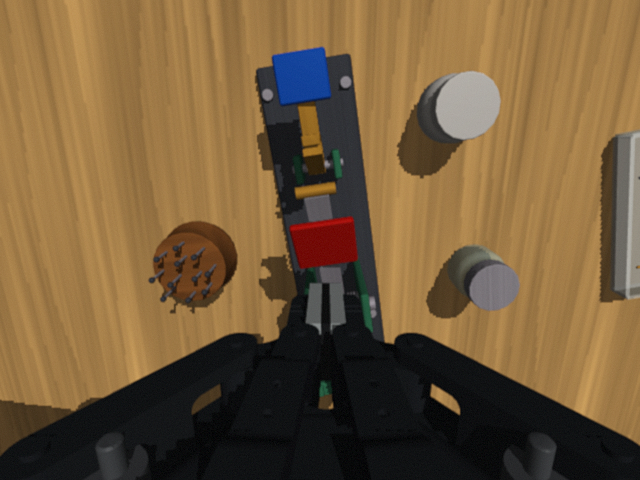

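The fingers are shut above the pad. In the wrist view the red pad is at (324,243) and the blue at (301,76), both unobstructed, so I measure again from here.

```bash
python3 - <<'E'
from h import *
d=get_image("wrist")
hs=d["image"].astype(int)
for nm,box,z in(("red",(280,200,370,280),.134),("blue",(260,40,340,110),.084)):
    x0,y0,x1,y1=box; r,g,b=[hs[y0:y1,x0:x1,i] for i in range(3)]
    m=((r>2.2*g+10)&(r>2.2*b)&(r>60)) if nm=='red' else ((b>1.8*g)&(b>2*r)&(b>50))
    k,l,st,ce=cv2.connectedComponentsWithStats(m.astype(np.uint8)); i=1+st[1:,4].argmax()
    c=ce[i]+[x0,y0]; print(nm,c,st[i],plane(d,c,z).round(4))
print("jar",plane(d,(494,285),.06).round(3),"tub",plane(d,(467,105),.055).round(3),"bur",plane(d,(190,268),.044).round(3),"pin",plane(d,(316,189),.14).round(3),"hook",plane(d,(313,158),.103).round(3))
E
```

```text
red [324.42018611 242.09198282] [   9   16   69   53 2794] [ 0.5545 -0.1203  0.134 ]
blue [301.44222961  76.36028055] [  12    8   59   58 2709] [ 0.5373 -0.0069  0.084 ]
jar [ 0.714 -0.185  0.06 ] tub [ 0.673 -0.025  0.055] bur [ 0.423 -0.174  0.044] pin [ 0.549 -0.082  0.14 ] hook [ 0.546 -0.065  0.103]
```

Call:
{"method": "move_arm", "body": {
  "increments": [
    [0, 0, 3, 0, 0],
    [0, 0, 5.6, 0, 0],
    [0, 0, 6.2, 0, 0],
    [0, 0, 6.8, 0, 0],
    [0, 0, 6.8, 0, 0]
  ]
}}

```text
t: 1.9
tool_pos: [0.5544, -0.119, 0.1494]
tool_rot: [2.221, 2.221, 0.001]
contact_force: [-0.4, 0.5, 0.4]
opening: -0.0003
```

Call:
{"method": "move_arm", "body": {
  "increments": [
    [0.1, 0, 0.6, 0, 0],
    [0.2, 0, 1.2, 0, 0],
    [0.2, 0, 1.2, 0, 0]
  ]
}}

```text
t: 2.28
tool_pos: [0.5535, -0.1168, 0.1361]
tool_rot: [-2.22, -2.221, 0.001]
contact_force: [-0.1, 0.3, 0.1]
opening: -0.0001
```

```bash
python3 - <<'E'
from h import *
D={n:get_image(n) for n in("scene","side","wrist")}
s=D["scene"]["image"][160:310,190:370]; a=D["side"]["image"][130:330,280:480]
cv2.imwrite("pics/c2.png",np.hstack([cv2.resize(s,(428,357)),cv2.resize(a,(357,357))])[:,:,::-1])
E
```

```text
(no output)
```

View pics/c2.png

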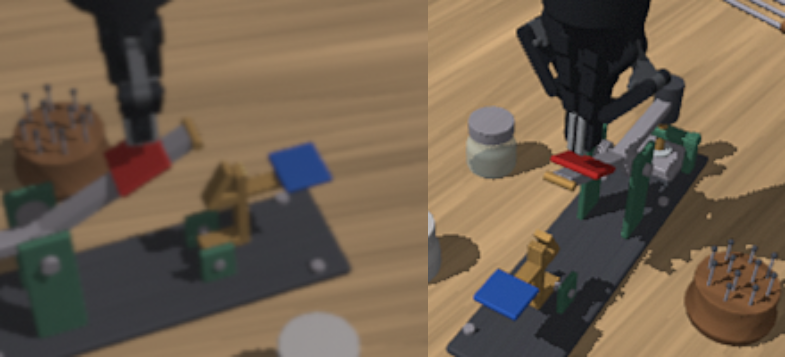

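```bash
python3 - <<'E'
from h import *
D={n:get_image(n) for n in("scene","side","wrist")}
o=sensors.get_obs(); p=o["tool_pos"]; print(p)
for dz in(0,.017,.0):
    X=p-[0,0,dz]
    for n in D:
        d=D[n];c=d["R"]@X+d["t"]; u=d["K"]@c; print(n,dz,(u[:2]/u[2]).round(1))
X=np.array([.5545,-.1203,.134])
for n in D:
        d=D[n];c=d["R"]@X+d["t"]; u=d["K"]@c; print(n,(u[:2]/u[2]).round(1))
a=cv2.resize(D["scene"]["image"][180:260,210:300],(450,400),interpolation=0); b=cv2.resize(D["side"]["image"][180:250,330:400],(350,350),interpolation=0)
cv2.imwrite("pics/c3.png",np.hstack([a,np.vstack([b,b[:50]*0])])[:,:,::-1]); cv2.imwrite("pics/w3.png",D["wrist"]["image"][:,:,::-1])
E
```

```text
[ 0.55413233 -0.11707214  0.13705761]
scene 0 [250.  223.4]
side 0 [364.5 219.6]
wrist 0 [324.1 288. ]
scene 0.017 [251.  230.9]
side 0.017 [363.7 228.4]
wrist 0.017 [324.1 274.5]
scene 0.0 [250.  223.4]
side 0.0 [364.5 219.6]
wrist 0.0 [324.1 288. ]
scene [248.2 225.2]
side [365.5 220.1]
wrist [324.9 291.5]
```

View pics/c3.png

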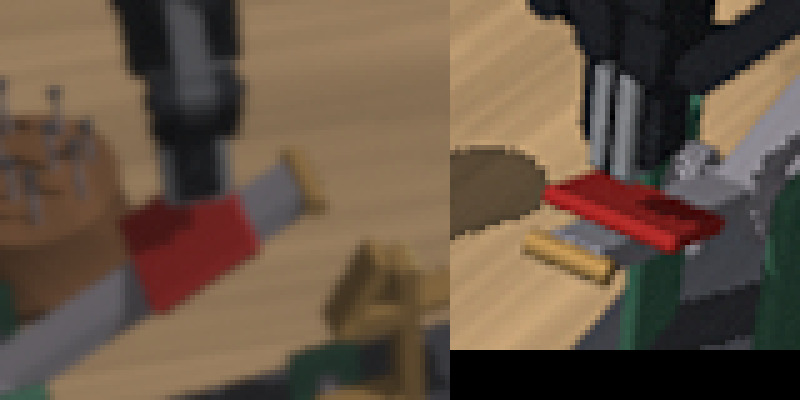

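View pics/w3.png

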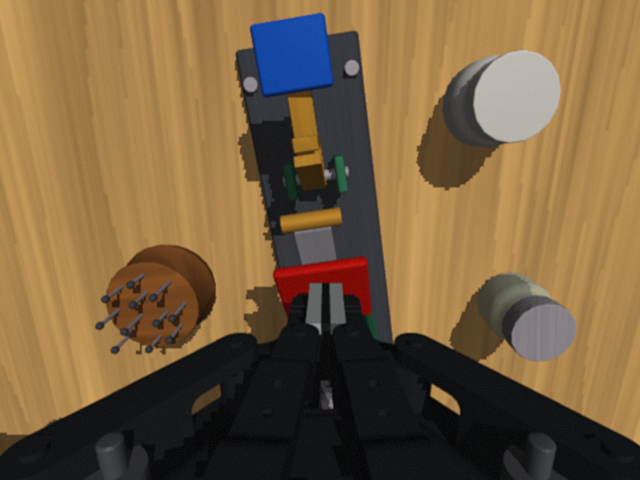

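```bash
python3 - <<'E'
from h import *
d=get_image("wrist"); p=sensors.get_obs()["tool_pos"]
for px in((315,284),(335,284)):
    o,v=ray(d,px)
    for yo in(-.011,0,.011):
        s=(p[1]+yo-o[1])/v[1]; print("wrist",yo,(o+v*s-p).round(4))
for n,px in(("scene",(249.6,221)),("side",(363.,216))):
    d=get_image(n); o,v=ray(d,px)
    for xo in(-.012,0,.012):
        s=(p[0]+xo-o[0])/v[0]; print(n,xo,(o+v*s-p).round(4))
E
```

```text
wrist -0.011 [-0.0052 -0.011  -0.0302]
wrist 0 [-0.0044  0.     -0.0047]
wrist 0.011 [-0.0036  0.011   0.0208]
wrist -0.011 [ 0.0061 -0.011  -0.0301]
wrist 0 [ 0.0053  0.     -0.0046]
wrist 0.011 [0.0045 0.011  0.0208]
scene -0.012 [-0.012   0.0004 -0.0063]
scene 0 [ 0.     -0.0002  0.0053]
scene 0.012 [ 0.012  -0.0009  0.0168]
side -0.012 [-0.012   0.0224  0.0271]
side 0 [0.     0.0047 0.0097]
side 0.012 [ 0.012  -0.0129 -0.0076]
```

The force is still zero, and the pictures put the fingertips well above the nominal tip height. I'll feel for contact instead.

Call:
{"method": "move_arm", "body": {
  "increments": [
    [0, 0, 0.5, 0, 0],
    [0, 0, 0.5, 0, 0]
  ]
}}

```text
t: 2.98
tool_pos: [0.5535, -0.1169, 0.131]
tool_rot: [-2.221, -2.221, 0.001]
contact_force: [-0.3, -0.4, 0.8]
opening: -0.0
```

Call:
{"method": "move_arm", "body": {
  "increments": [
    [0, 0, 0.5, 0, 0],
    [0, 0, 0.5, 0, 0]
  ]
}}

```text
t: 3.22
tool_pos: [0.5541, -0.117, 0.1266]
tool_rot: [2.221, 2.221, 0.0]
contact_force: [1.0, -0.6, -0.4]
opening: -0.0003
```

Call:
{"method": "move_arm", "body": {
  "increments": [
    [0, 0, 0.5, 0, 0],
    [0, 0, 0.5, 0, 0]
  ]
}}

```text
t: 3.48
tool_pos: [0.5547, -0.1172, 0.1229]
tool_rot: [2.22, 2.22, 0.001]
contact_force: [-0.7, -0.3, 4.8]
opening: 0.0003
```

Call:
{"method": "move_arm", "body": {
  "increments": [
    [0.2, 0, 1, 0, 0],
    [0.4, -0.1, 2, 0, 0],
    [0.5, -0.1, 3, 0, 0],
    [0.5, -0.1, 3, 0, 0]
  ]
}}

```text
t: 3.98
tool_pos: [0.5543, -0.1112, 0.093]
tool_rot: [2.221, 2.221, 0.005]
contact_force: [1.0, 3.1, 8.0]
opening: -0.0
```

```bash
python3 - <<'E'
from h import *
D={n:get_image(n) for n in("scene","side","wrist")}
s=D["scene"]["image"][160:310,190:370]; a=D["side"]["image"][130:330,280:480]
cv2.imwrite("pics/c4.png",np.hstack([cv2.resize(s,(428,357)),cv2.resize(a,(357,357))])[:,:,::-1])
E
```

```text
(no output)
```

View pics/c4.png

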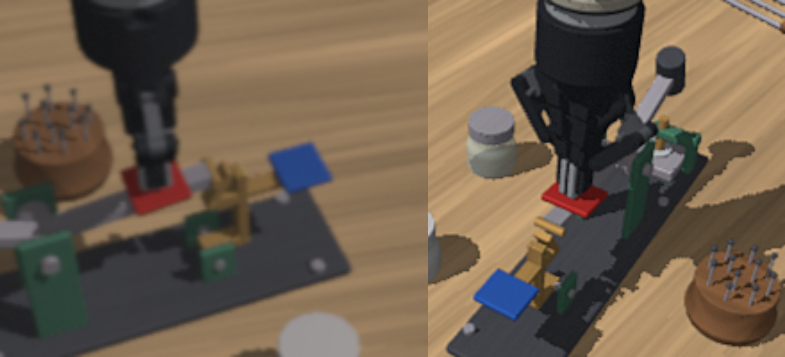

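Call:
{"method": "move_arm", "body": {
  "increments": [
    [0.2, 0, 1, 0, 0],
    [0.3, -0.1, 2, 0, 0],
    [0.4, -0.1, 2.6, 0, 0],
    [0.4, -0.1, 2.9, 0, 0],
    [0.4, -0.1, 2.9, 0, 0]
  ]
}}

```text
t: 4.75
tool_pos: [0.5544, -0.1092, 0.0658]
tool_rot: [2.217, 2.218, 0.003]
contact_force: [-0.4, -0.7, 10.3]
opening: -0.0001
```

```bash
python3 - <<'E'
from h import *
D={n:get_image(n) for n in("scene","side","wrist")}
s=D["scene"]["image"][160:310,190:370]; a=D["side"]["image"][130:330,280:480]
cv2.imwrite("pics/c5.png",np.hstack([cv2.resize(s,(428,357)),cv2.resize(a,(357,357))])[:,:,::-1])
E
```

```text
(no output)
```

View pics/c5.png

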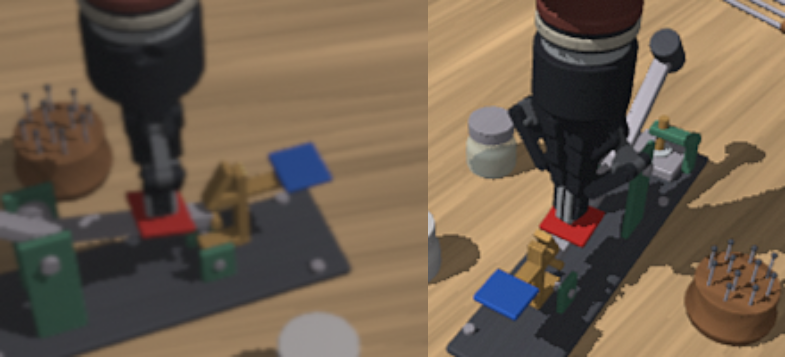

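Call:
{"method": "move_arm", "body": {
  "increments": [
    [0, 0, 0.4, 0, 0],
    [0, 0, 0.4, 0, 0],
    [0, 0, 0.4, 0, 0]
  ]
}}

```text
t: 5.28
tool_pos: [0.5545, -0.1095, 0.0621]
tool_rot: [2.217, 2.217, 0.002]
contact_force: [-1.6, -2.2, 10.8]
opening: 0.0001
```

```bash
python3 - <<'E'
from h import *
D={n:get_image(n) for n in("scene","side","wrist")}
a=cv2.resize(D["scene"]["image"][190:280,220:330],(440,360)); b=cv2.resize(D["side"]["image"][210:320,300:400],(327,360))
cv2.imwrite("pics/c6.png",np.hstack([a,b])[:,:,::-1])
E
```

```text
(no output)
```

View pics/c6.png

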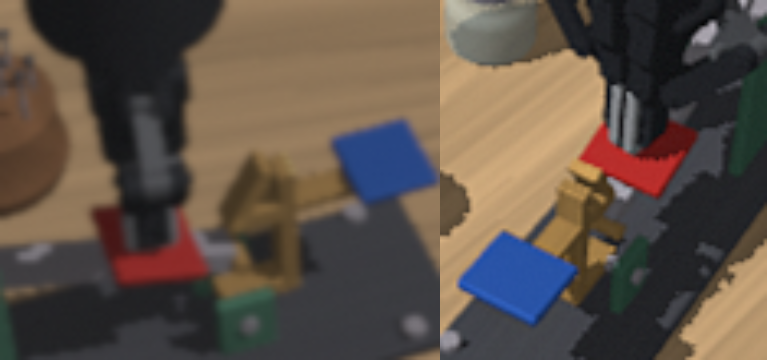

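```bash
python3 - <<'E'
from h import *
S=get_image("scene");T=get_image("side")
for a,b in(((271.7,258.7),(343.4,258.9)),((265.7,242),(367.3,268.7)),((243,242.5),(378,241.5))):
    x,e=tri(ray(S,a),ray(T,b)); print(x.round(4),round(e,4))
E
```

```text
[ 0.5698 -0.0905  0.0647] 0.0028
[ 0.5293 -0.0955  0.0658] 0.0062
[ 0.5413 -0.1348  0.0869] 0.0078
```

Call:
{"method": "move_arm", "body": {
  "increments": [
    [0, 0, 0.35, 0, 0],
    [0, 0, 0.35, 0, 0],
    [0, 0, 0.35, 0, 0]
  ]
}}

```text
t: 5.9
tool_pos: [0.5546, -0.1099, 0.0588]
tool_rot: [2.216, 2.217, 0.002]
contact_force: [-0.6, -2.6, 11.2]
opening: 0.0001
```

Pad depth is now about 60 mm. I let it up slowly and check whether the force drops.

Call:
{"method": "move_arm", "body": {
  "increments": [
    [0, 0, -0.5, 0, 0],
    [0, 0, -1.0, 0, 0],
    [0, 0, -1.5, 0, 0],
    [0, 0, -2, 0, 0],
    [0, 0, -2, 0, 0]
  ]
}}

```text
t: 6.52
tool_pos: [0.5518, -0.1079, 0.0751]
tool_rot: [-2.221, -2.221, 0.0]
contact_force: [-1.6, 0.3, -0.1]
opening: -0.0001
```

```bash
python3 - <<'E'
from h import *
D={n:get_image(n) for n in("scene","side","wrist")}
a=cv2.resize(D["scene"]["image"][190:280,220:330],(440,360)); b=cv2.resize(D["side"]["image"][210:320,300:400],(327,360))
cv2.imwrite("pics/c7.png",np.hstack([a,b])[:,:,::-1])
E
```

```text
(no output)
```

View pics/c7.png

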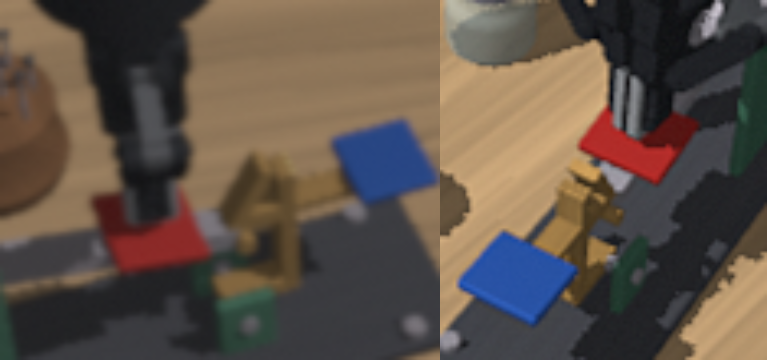

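Force has dropped to zero and the pad stays down, so it is caught. Lifting clear.

Call:
{"method": "move_arm", "body": {
  "increments": [
    [0, 0, -3, 0, 0],
    [0, 0, -6, 0, 0],
    [0, 0, -9, 0, 0],
    [0, 0, -9, 0, 0],
    [0, 0, -9, 0, 0]
  ]
}}

```text
t: 7.3
tool_pos: [0.5513, -0.1077, 0.1639]
tool_rot: [-2.22, -2.22, 0.001]
contact_force: [-0.2, -0.1, -0.2]
opening: 0.0
```

```bash
python3 - <<'E'
from h import *
D={n:get_image(n) for n in("scene","side","wrist")}
a=cv2.resize(D["scene"]["image"][160:310,110:340],(460,300)); b=cv2.resize(D["side"]["image"][160:340,280:470],(317,300))
cv2.imwrite("pics/c8.png",np.hstack([a,b])[:,:,::-1])
print(sensors.get_obs()["tool_pos"])
E
```

```text
[ 0.55092155 -0.10764281  0.16321884]
```

View pics/c8.png

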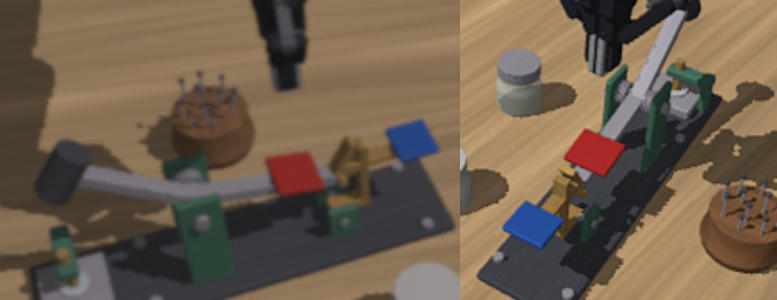

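The hammer is up and held by the hook with the gripper clear. Next I go above the blue pad.

Call:
{"method": "move_arm", "body": {
  "increments": [
    [4, -0.5, 0, 0, 0],
    [8, -1, 0, 0, 0],
    [10.5, -1.5, 2, 0, 0],
    [10.5, -1.5, 6, 0, 0],
    [10.5, -1.5, 8, 0, 0]
  ]
}}

```text
t: 8.07
tool_pos: [0.5348, -0.0024, 0.0819]
tool_rot: [-2.218, -2.219, 0.005]
contact_force: [-0.1, 0.4, 0.1]
opening: -0.0003
```

```bash
python3 - <<'E'
from h import *
D={n:get_image(n) for n in("scene","side","wrist")}
a=cv2.resize(D["scene"]["image"][160:310,190:370],(428,357)); b=cv2.resize(D["side"]["image"][170:350,260:440],(357,357))
cv2.imwrite("pics/c9.png",np.hstack([a,b])[:,:,::-1])
print(sensors.get_obs()["tool_pos"])
E
```

```text
[ 0.5359572  -0.00310927  0.08385723]
```

View pics/c9.png

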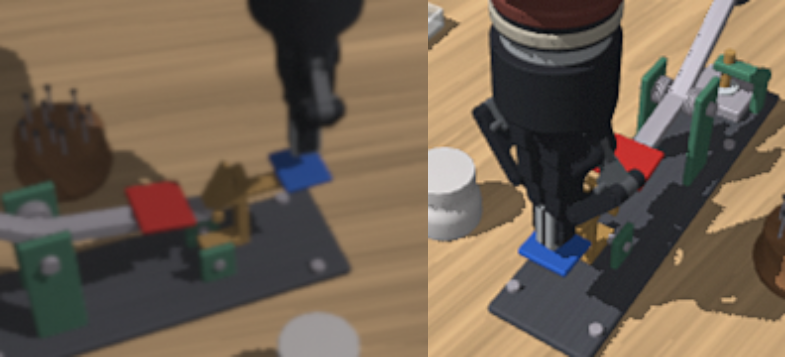

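Call:
{"method": "move_arm", "body": {
  "increments": [
    [0, 0, 0.8, 0, 0],
    [0, 0, 1.5, 0, 0],
    [0, 0, 2.1, 0, 0],
    [0, 0, 2.7, 0, 0],
    [0, 0, 2.7, 0, 0]
  ]
}}

```text
t: 8.85
tool_pos: [0.5374, -0.0028, 0.0587]
tool_rot: [2.221, 2.221, 0.001]
contact_force: [0.6, 0.0, -0.2]
opening: 0.0001
```

```bash
python3 - <<'E'
from h import *
D={n:get_image(n) for n in("scene","side")}
a=cv2.resize(D["scene"]["image"][160:310,190:370],(428,357)); b=cv2.resize(D["side"]["image"][170:350,260:440],(357,357))
cv2.imwrite("pics/c10.png",np.hstack([a,b])[:,:,::-1])
print(sensors.get_obs()["tool_pos"],sensors.get_obs()["contact_force"])
E
```

```text
[ 0.53715858 -0.00318589  0.05845718] [-0.46151135  0.30772262  0.3490869 ]
```

View pics/c10.png

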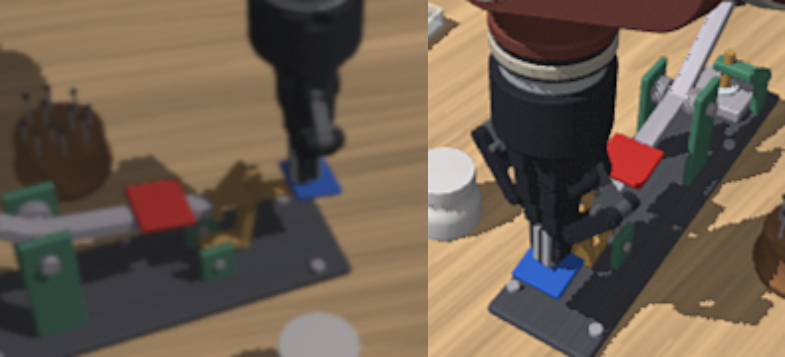

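The blue pad is partly down and the hammer is still held, so I keep pressing.

Call:
{"method": "move_arm", "body": {
  "increments": [
    [0, 0, 0.5, 0, 0],
    [0, 0, 0.8, 0, 0],
    [0, 0, 1.0, 0, 0],
    [0, 0, 1.0, 0, 0]
  ]
}}

```text
t: 9.45
tool_pos: [0.5372, 0.0, 0.0491]
tool_rot: [-2.219, -2.218, -0.007]
contact_force: [-3.1, 12.4, 8.3]
opening: 0.0
```

```bash
python3 - <<'E'
from h import *
D={n:get_image(n) for n in("scene","side")}
a=cv2.resize(D["scene"]["image"][160:310,190:370],(428,357)); b=cv2.resize(D["side"]["image"][170:350,260:440],(357,357))
cv2.imwrite("pics/c11.png",np.hstack([a,b])[:,:,::-1])
E
```

```text
(no output)
```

View pics/c11.png

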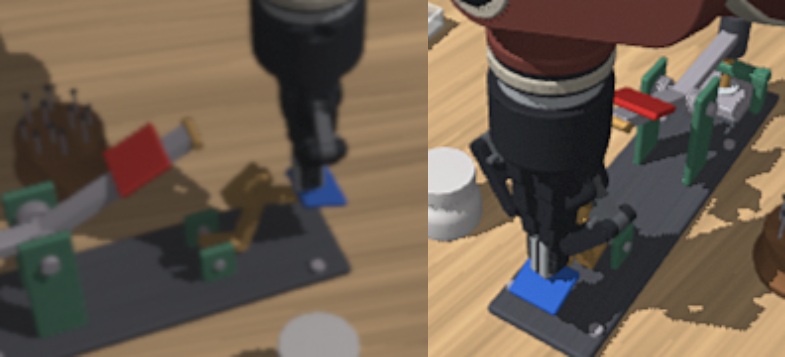

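The hammer has struck: the red pad is back up. The hook leans against the hand (12 N sideways), so I lift off.

Call:
{"method": "move_arm", "body": {
  "increments": [
    [0.2, 0, -0.7, 0, 0],
    [0.3, 0, -2, 0, 0],
    [0.3, 0, -5, 0, 0],
    [0.3, 0, -10, 0, 0],
    [0.3, 0, -14, 0, 0]
  ]
}}

```text
t: 10.18
tool_pos: [0.537, -0.0005, 0.1905]
tool_rot: [2.221, 2.22, 0.0]
contact_force: [1.1, 0.3, -0.3]
opening: -0.0002
```

Call:
{"method": "move_arm", "body": {
  "increments": [
    [0, 0, -2, 0, 0],
    [0, 0, -2, 0, 0],
    [0, 0, -2, 0, 0],
    [0, 0, -2, 0, 0],
    [0, 0, -2, 0, 0]
  ]
}}

```text
t: 10.8
tool_pos: [0.5363, 0.0001, 0.2068]
tool_rot: [-2.22, -2.22, 0.002]
contact_force: [0.2, -0.0, 0.1]
opening: 0.0001
```

```bash
python3 - <<'E'
from h import *
D={n:get_image(n) for n in("scene","side")}
cv2.imwrite("pics/s12.png",D["scene"]["image"][:,:,::-1])
cv2.imwrite("pics/t12.png",D["side"]["image"][:,:,::-1])
for n in D:
    o=cv2.imread(f"pics/{n}0.png")[:,:,::-1]
    df=(cv2.absdiff(o,D[n]["image"]).max(2)>60)
    print(n,[(b,int(df[y0:y1,x0:x1].sum())) for b,(x0,y0,x1,y1) in ({"tub":(300,285,350,345),"jar":(200,328,250,382),"pads":(225,205,340,250),"hammer":(120,255,200,330)} if n=="scene" else {"tub":(245,240,290,292),"jar":(298,188,335,230),"bur":(420,265,485,325),"pads":(300,205,390,310)}).items()])
E
```

```text
scene [('tub', 0), ('jar', 0), ('pads', 40), ('hammer', 295)]
side [('tub', 0), ('jar', 538), ('bur', 738), ('pads', 225)]
```

View pics/s12.png

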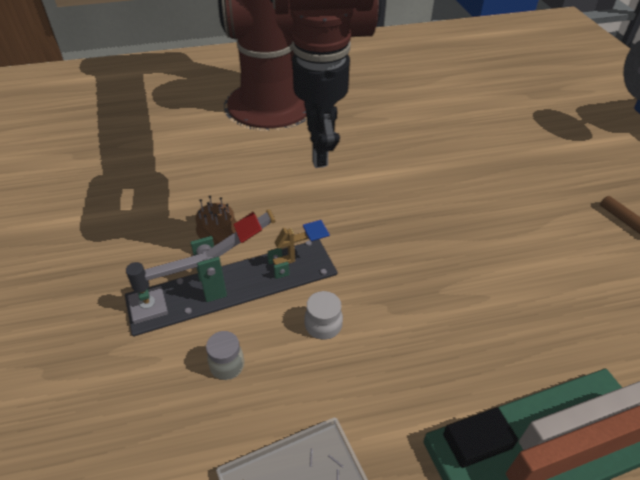

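View pics/t12.png

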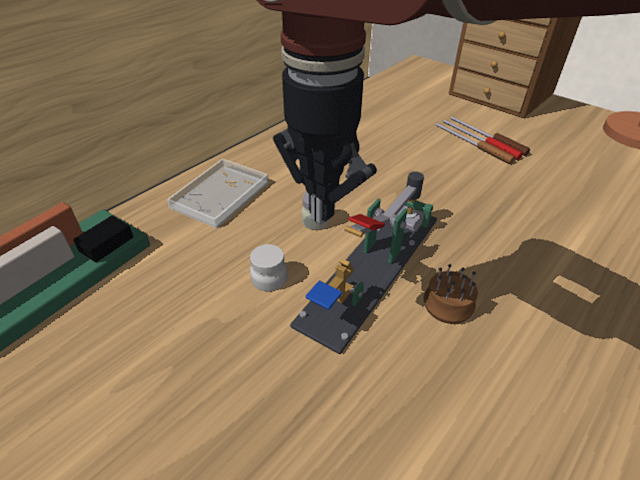

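The scene matches the start: the hammer is down at scene (137,280), the blue pad is back up at (317,230), and the tub, jar and bur stand are in place. The differences the check flagged come from the arm hiding the jar in the side view and from moved shadows. Handing in.

```bash
python3 -c "
from station import order
print(order.finish_job())"
```

```text
the job is handed in; nothing more can be done
None
```

The blank is struck. I pushed the red pad down about 60 mm with the fingers shut, and the hook caught and held the hammer cocked. I then lifted clear and pressed the blue pad until the hammer came down. The job was handed in at about 11 s.

**Final checks:**
- **Press:** the pictures show the hammer down on the punch, with the red and blue pads back at their starting positions.
- **Bystanders:** the tub and jar show no pixel change in the scene view. The bur stand looks in place by eye; its image changed only because the arm's shadow moved over it.
- **Hand:** it is well above the press, with contact force about 0.

**What disagreed:**
- **Finger length:** with the jaws shut, contact came about 30 mm lower than the nominal finger length (17 mm) predicted. I found the red pad by feel, and used that contact height for the blue pad.
- **Sideways force:** I saw about 12 N sideways on the hand while the trigger was fully pressed, probably the hook leaning against it. It was gone after lifting.
- **Jar in side view:** the arm hid it in the last side picture, so I judged it from the scene view only.

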